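# Stow the soldering block in the covered bay

## Robot

A 6-joint arm with a two-finger parallel gripper is mounted at the origin on the work surface; the furniture and walls round the work are solid. World frame = base frame: x ahead of the robot, y to its left, z up, the work surface at z = 0. Lengths are in m, angles in rad, forces in N, time in s.
With the tool pointing down it reaches from about 0.425 to 0.95 m from the base axis. Payload 3.5 kg.
Tool frame: the origin (TCP) lies at the very end of the fingers, on their centre line; the grasp point (between the pads) lies 19 mm behind it; z points along the fingers, y is the direction in which the jaws open and shut (so a half turn about z gives the same grasp; the last joint's range is limited). The gripper opens to 85 mm and grips with 20 to 120 N. Pads are 22 mm wide; open, the fingers measure 114 mm over their backs; the gripper's body (76 mm by 85 mm) begins 54 mm behind the grasp point. The pads swing forward as they close: fully open they stand 13 mm farther back than shut.
Start: joints at [1.001, 0.286, 1.577, -0, 1.279, -0.15], TCP at [0.275, 0.616, 0.231] pointing down, gripper open.
Joint ranges: [-2.77, 2.77], [-0.9, 2.22], [0.21, 2.48], [-1.53, 4.67], [0.24, 2.81], [-2.84, 2.84]. Speed limits (rad/s): [2.79, 2.79, 3.14, 3.14, 3.14, 3.14].

## Interface

Orientations are given as a unit quaternion [x, y, z, w].
In Python, from plant import get_state, vision, ctrl, cut_out gives the robot as it stands.
- The arm moves only by the tool jog_arm, never from a script. Its argument "commands" is text: rows parted by semicolons, each of 6 numbers parted by spaces: the shift along the world's x, y, z in m, then the turn, a rotation vector about the world's x, y, z in rad. A call has 1 to 20 rows; each row is the pose to reach, as a shift and turn from the pose commanded when the call began; what a row does not reach only later rows make up. A row lasts 1/8 s, in which the tool goes at most 62.5 mm and 10.7 degrees, less where a joint would pass 70% of its speed; a pose out of reach is approached as far as the arm can. A call with a gripper value outside its range is refused whole. "gripper" is the opening in per cent of the stroke, from 0 (shut) to 100 (fully open), set as the call begins (left out, the last holds). The fingers move at their own pace and stop on an object; "grip_force" is the grip in N (left out, the last holds). Time passes only in rows, so rows that repeat a pose let the fingers close. It gives the time, the measured TCP pose, the force and the opening at its end, in the units of the state.
- get_state(): the state, without advancing time (a new reading comes with each control period).
- vision.read_camera(name): name is "scene" or "top"; returns a dict with "frame" (420x560x3 uint8, red, green, blue), "z_map" (420x560 float32, m along the optical axis (not along the pixel's ray), 0 where there is no reading), "fx", "fy", "cx", "cy" (pixels), "R" (3x3) and "t" (3): a world point X has camera coordinates R X + t. Camera axes: x right, y down, z forward; pixel columns grow to the right and rows downward; lengths in m; the calibration is good to about 2 mm. A picture is of the moment at which its call begins.
- ctrl.sign_off(): hands the job in, once; it reports no verdict.
Trained networks look in the newest picture that a camera, given by its name, has taken for a name from the list of things; names that differ only in an ending like _2 or _b are one class to them, and where a whole thing is asked for, a point or a joint stands for the part that bears it (a point fixed in the world has none). Each returns a list of dicts, best first, with "conf" (0 to 1); they miss things now and then, are a little off and sometimes report something else, mostly with a low value. They report only what shows in the picture. A call takes as long as a camera call. They do not tell look-alikes from the thing itself.
- cut_out(camera, query): "pixels" (420x560 bool, what is visible of it) and "box" ([centre column, centre row, width, height] in pixels, round what is visible of it).
The state is a dict: "time": time; "qpos": joint angles; "dq": joint speeds; "joint_efforts": joint torques, N m; "eef_pos": TCP position; "tcp_rot": TCP orientation; "contact_force": force on the tool from outside, world axes, zero at the start; "wrist_torque": the same for the moment, N m; "opening": opening from 0.0 (shut) to 1.0 (fully open).
Only numpy, scipy, OpenCV 4.12 (cv2) and the standard library are available. Lean on these libraries where they do the work, as an engineer would, in place of code of your own. Each camera call takes 0.05 s, during which the arm holds its last target.

## Task

Put the brown soldering block away in the sheet-metal hutch: it is longer than the mouth in the hutch's top, so tip it end first down through the mouth and get it lying flat on its broad face on the bay floor, lengthwise under the cover. Then slide it up until its leading end just meets the back stop, gently, without shoving the stop back from where it is set. Leave the solder spool and the white dish where they are.

Things in the scene. Friction and masses are not known exactly. Their poses are not given: they have to be found in the camera images.
- block_center (a point): centre of the loose brown soldering block, a scorched brick 100 x 39 x 25 mm, 0.08 to 0.17 kg; its x axis runs along the 100 mm length, y along the 39 mm width, z along the 25 mm thickness. It starts flat on the bench, to the left of the hutch. Either end may lead and either broad face may be up.
- hutch: fixed sheet-metal hutch, a closed box 292 (x) x 68 (y) x 47 (z) mm, 14 mm foot flanges along its long sides; origin at the centre of its underside, z up, x along its length from the loading deck to the covered end. Top: flat deck from x = -146 to -48 mm; open mouth from -48 to +44.5; cover, 4 mm thick, from +44.5 to +146. Sheet walls 4 mm.
- mouth (a point): centre of the mouth, 47 mm above the bench, axes as the hutch. The mouth is 92.5 mm along x and 60 mm along y. In the middle of the deck's edge a thumb notch, 28 mm wide (y) and 42 mm deep (x = -90 to -48 mm of the hutch), runs from deck to floor with upright walls: too narrow for the block, but a finger can go down there behind the block's tail.
- bay_floor (a point): point of the bay floor below the mouth's centre, 3 mm above the bench, axes as the hutch. The bay lies under mouth and cover: 60 mm wide, 40 mm clear height under the cover, closed all round; below the deck's edge upright walls either side of the thumb notch.
- deck (a point): centre of the loading deck (98 x 68 mm with its notch, 47 mm above the bench), axes as the hutch. A block pushed end first over the deck's edge tips down into the mouth by itself; once its tail is 10 mm past that edge it drops flat as soon as the pusher is withdrawn. Pushed on more than about 25 mm with its tail still high, it jams under the cover's edge.
- stop_face (a point): centre of the back stop's face that the block's end is to meet, 15.5 mm above the bench, axes as the hutch: an upright dark plate 54 wide x 33 high x 6 mm under the cover, with a brass knob above a slot in the cover. It slides along the hutch's x; friction of about 9 N holds it, 63 to 82 mm beyond the mouth's far edge, so the home block's tail still shows in the mouth.
- stop (a joint): setting of the back stop, m: 0 to 0.035, growing as it is shoved away from the mouth (hutch +x)
- spool: solder wire spool, black, 52 mm across, 25 mm high, bystander; origin at the centre of its underside
- dish: shallow round white dish, 82 mm across, 18 mm high, bystander; origin at the centre of its underside
There are look-alikes about, which are no part of the job. Several things look just like the part that bears block_center: the one meant starts farthest from the robot's base.

How it is judged:
At the end, for the whole second after the job is handed in: The block rests inside the bay flat on a broad face on the floor (within 0.1 rad), lengthwise (within 0.2 rad), its centre 45 to 58 mm before the stop's face and within 22 mm of the middle line. The stop is within 6 mm of its starting place. The block is at rest (z of block_center in the frame of bay_floor between 0.009 and 0.0165 m and (angle between block_center's own z axis and vertical below 0.1 rad or angle between block_center's own z axis and vertical above 3.04 rad) and angle between the x axis of block_center and the x axis of hutch, either way round below 0.2 rad and x of block_center in the frame of stop_face between -0.058 and -0.045 m and y of block_center in the frame of stop_face between -0.022 and 0.022 m and distance of stop_face from where it was at the start of the episode below 0.006 m and linear speed of block below 0.02 m/s); the robot touches nothing.
It fails at once if the back stop is shoved more than 8 mm from its setting (distance of stop_face from where it was at the start of the episode above 0.008 m).
It fails at once if the solder spool is moved more than 30 mm (distance of spool from where it was at the start of the episode above 0.03 m).
It fails at once if the dish is moved more than 30 mm (distance of dish from where it was at the start of the episode above 0.03 m).
It also fails if it takes over 56 s, if anything falls off the work surface, if the arm or the gripper's body presses on something with over 40 N, if the wrist force passes 120 N, or if a joint passes its speed limit or range.

## Working session

There is one attempt and no reset: what is moved stays moved. The work goes in short steps, Python scripts to look and compute and a tool call to move; the robot and the scene stay as the last step left them, time stands still between calls to the robot, and variables do not carry over. Pictures are saved under pics/ and viewed, and the job is handed in when it is done.

Besides the shell and the picture viewer there is one more tool, called as a command line: name --argument value ..., lists and objects as JSON in quotes. jog_arm: Moves the arm, as the interface text tells. Its arguments: {"type":"object","properties":{"commands":{"type":"string"},"gripper":{"type":"number"},"grip_force":{"type":"number"}},"required":["commands"]}

```bash
mkdir -p pics; ls
cat > h.py <<'E'
import numpy as np, cv2
from plant import get_state, vision, ctrl, cut_out
def pts(c):
    z=c["z_map"]; v,u=np.mgrid[0:420,0:560]
    P=np.stack([(u-c["cx"])/c["fx"]*z,(v-c["cy"])/c["fy"]*z,z],-1)
    return (P-np.array(c["t"]))@np.array(c["R"])
def save(c,n): cv2.imwrite("pics/"+n,c["frame"][:,:,::-1])
E
python3 - <<'E'
from h import *
s=get_state(); print(s)
for n in ("scene","top"):
    c=vision.read_camera(n); save(c,n+"0.png"); P=pts(c); print(n,c["R"],c["t"],c["fx"])
    np.savez(n+"0.npz",P=P,f=c["frame"],z=c["z_map"])
    for q in ("block_center","hutch","stop","spool","dish"):
        for r in cut_out(n,q):
            m=r["pixels"]&(c["z_map"]>0)
            print(n,q,round(r["conf"],2),np.round(r["box"]),np.round(np.median(P[m],0),3),m.sum())
E
```

```text
pics
{'time': 0.0, 'qpos': array([ 1.00102949e+00,  2.87180360e-01,  1.57821019e+00, -1.19805614e-06,
        1.27855099e+00, -1.50024837e-01]), 'dq': array([ 0.00182149,  0.00178553,  0.00026895,  0.00230579, -0.0005917 ,
       -0.00114032]), 'joint_efforts': array([-5.13426003e-04, -4.05972290e+01, -2.92627001e+01, -1.51350309e-04,
        5.64822141e-03,  5.15706411e-07]), 'eef_pos': array([0.27470813, 0.61584967, 0.22991939]), 'tcp_rot': array([ 2.08333417e-01,  9.78057160e-01, -1.09940457e-03, -4.13075597e-04]), 'contact_force': array([ 0.67853718, -0.22364421, -0.48897939]), 'wrist_torque': array([ 0.01519931,  0.0026326 , -0.00575257]), 'opening': 1.0022587947514792}
scene [[-0.46059343 -0.88749768 -0.01419747]
 [-0.4481012   0.24630323 -0.85938352]
 [ 0.76619776 -0.38946449 -0.51113443]] [0.25672563 0.29169368 1.0225289 ] 499.38160479662474
scene block_center 0.82 [253. 310.  17.  45.] [0.259 0.212 0.025] 693
scene block_center 0.61 [225. 276.  18.  37.] [0.397 0.22  0.025] 588
scene hutch 0.95 [292. 225. 103.  44.] [ 0.517 -0.041  0.033] 2879
scene spool 0.59 [308. 188.  17.  14.] [ 0.71  -0.196  0.023] 195
scene dish 0.65 [308. 189.  15.  16.] [ 0.71  -0.196  0.024] 190
scene dish 0.54 [238. 202.  26.  16.] [0.733 0.038 0.012] 364
top [[-0.02715921 -0.99955627 -0.01223253]
 [-0.9838159   0.02889564 -0.17683696]
 [ 0.17711196  0.0072318  -0.98416414]] [0.0221353  0.52149198 1.02382817] 393.8632595220326
top block_center 0.63 [212. 252.  28.  37.] [0.406 0.212 0.024] 592
top block_center 0.6 [213. 306.  26.  37.] [0.266 0.207 0.024] 571
top hutch 0.75 [306. 204. 107.  41.] [ 0.538 -0.051  0.028] 3636
top spool 0.7 [356. 144.  19.  17.] [ 0.715 -0.199  0.024] 265
top spool 0.62 [308. 204. 110.  38.] [ 0.538 -0.051  0.031] 3573
top dish 0.94 [273. 140.  29.  26.] [0.73  0.038 0.009] 617
```

View pics/top0.png

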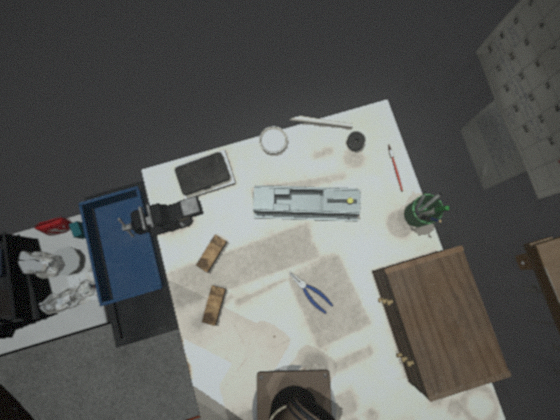

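View pics/scene0.png

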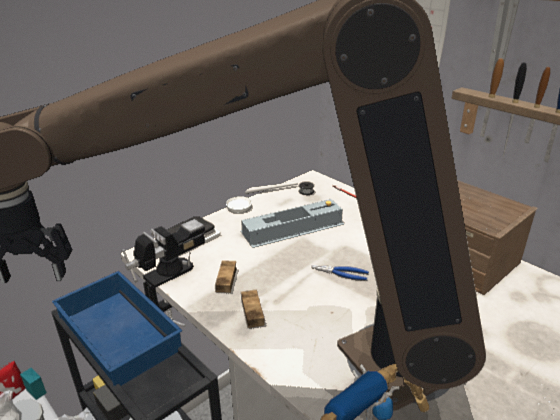

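Run:
```python
from h import *
d=np.load("top0.npz");f=d["f"][:,:,::-1]
a=cv2.resize(f[230:330,180:260],None,fx=5,fy=5,interpolation=2)
b=cv2.resize(f[170:250,240:370],None,fx=6,fy=6,interpolation=2)
cv2.imwrite("pics/a.png",a);cv2.imwrite("pics/b.png",b)
```

```text
(no output)
```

View pics/a.png

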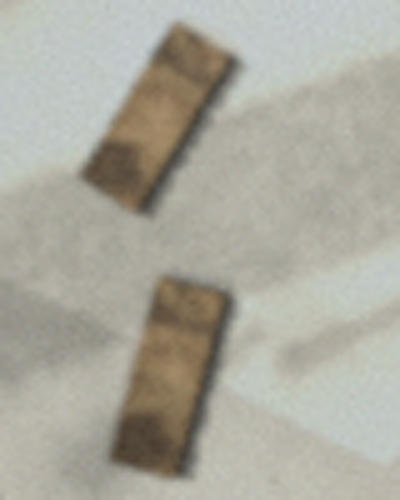

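View pics/b.png

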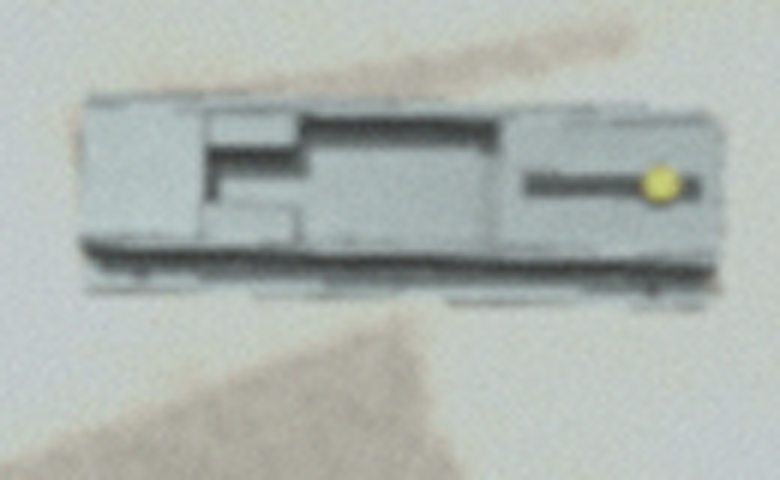

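Candidates for the block: brown brick at top-view pixel (212,252), about 0.46 m from the base, and its twin at (213,306), about 0.34 m. The far one, (212,252), is the target. The crop shows both as identical bricks, with no occlusion.

Run:
```python
from h import *
for n in("top","scene"):
    P=np.load(n+"0.npz")["P"]
    def sel(cx,cy,r,z0,z1):
        return P[(np.hypot(P[...,0]-cx,P[...,1]-cy)<r)&(P[...,2]>z0)&(P[...,2]<z1)]
    b=sel(.406,.212,.07,.018,.034); 
    print(n,"block z",np.median(b[:,2]),cv2.minAreaRect((b[:,:2]*1000).astype(np.float32)))
    h=sel(.53,-.05,.2,.040,.053); print("hutch z",np.median(h[:,2]),len(h),cv2.minAreaRect((h[:,:2]*1000).astype(np.float32)))
    k=sel(.53,-.05,.2,.055,.09); print("knob",len(k),np.median(k,0) if len(k) else 0)
    t=sel(.5,.1,.04,-.02,.02);print("table",np.median(t[:,2]))
    f=np.load(n+"0.npz")["f"].astype(int); z=(f[...,0]>150)&(f[...,1]>140)&(f[...,2]<f[...,0]*.65)&(np.hypot(P[...,0]-.53,P[...,1]+.05)<.2); print("yellow",z.sum(),P[z].mean(0))
    # cover / deck / mouth along hutch axis
```

```text
top block z 0.024484898424021597 ((406.6943054199219, 214.5064697265625), (38.53520202636719, 99.85000610351562), 58.169837951660156)
hutch z 0.046734872092151145 1656 ((542.2400512695312, -51.01713562011719), (292.01519775390625, 69.55786895751953), 86.5400619506836)
knob 30 [ 0.53504759 -0.16713925  0.05873031]
table 0.00013134552244293648
yellow 17 [ 0.53394258 -0.16671503  0.05831369]
scene block z 0.02611144418406686 ((408.05621337890625, 215.34075927734375), (39.14678192138672, 105.87411499023438), 57.6081428527832)
hutch z 0.04810796382185895 1114 ((543.322265625, -50.87965393066406), (294.50970458984375, 78.12041473388672), 85.97457885742188)
knob 18 [ 0.53407468 -0.16474058  0.05980829]
table 0.002456703295165513
yellow 14 [ 0.53512885 -0.1654049   0.05995492]
```

jog_arm --commands "0.132 -0.401 0 0 0 -0.136;0.132 -0.401 0 0 0 -0.136;0.132 -0.401 0 0 0 -0.136;0.132 -0.401 0 0 0 -0.136;0.132 -0.401 0 0 0 -0.136;0.132 -0.401 0 0 0 -0.136;0.132 -0.401 0 0 0 -0.136;0.132 -0.401 -0.05 0 0 -0.136;0.132 -0.401 -0.1 0 0 -0.136;0.132 -0.401 -0.15 0 0 -0.136;0.132 -0.401 -0.15 0 0 -0.136;0.132 -0.401 -0.15 0 0 -0.136" --gripper 85

```text
time: 2.1
eef_pos: [0.4084, 0.2158, 0.0832]
tcp_rot: [0.274, 0.962, 0.001, 0.001]
contact_force: [0.1, 0.5, 1.4]
opening: 0.849
```

Run:
```python
from h import *
s=get_state();print(s["time"],s["eef_pos"],s["tcp_rot"],s["qpos"],s["opening"])
c=vision.read_camera("scene");cv2.imwrite("pics/s1.png",cv2.resize(c["frame"][180:360,120:360,::-1],None,fx=3,fy=3))
```

```text
2.1 [0.40842994 0.21583276 0.08321633] [2.74272936e-01 9.61650853e-01 7.39340330e-04 1.20298947e-03] [ 2.65935877e-01 -6.38539351e-03  2.20019663e+00  2.54560727e-05
  9.44957444e-01 -7.49207636e-01] 0.8493091788885418
```

View pics/s1.png

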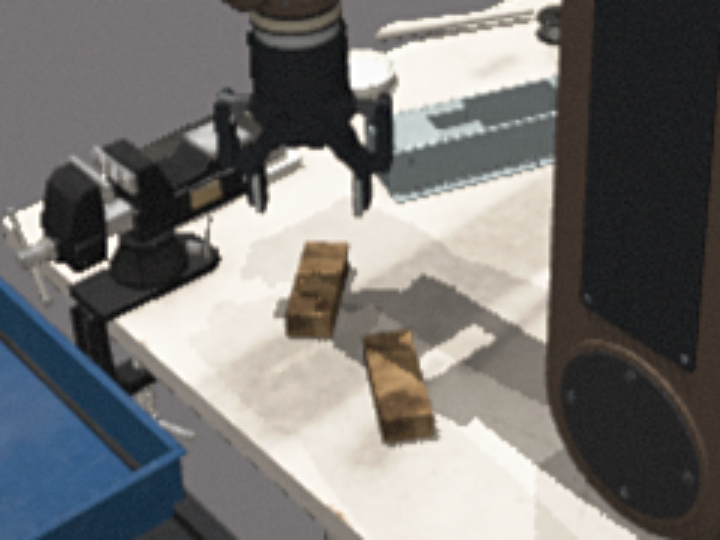

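jog_arm --commands "-0.001 -0.001 -0.04 0 0 0;-0.001 -0.001 -0.07 0 0 0;-0.001 -0.001 -0.079 0 0 0;-0.001 -0.001 -0.079 0 0 0;-0.001 -0.001 -0.079 0 0 0"

```text
time: 2.78
eef_pos: [0.4078, 0.2149, 0.0042]
tcp_rot: [0.274, 0.962, 0.001, 0.002]
contact_force: [1.3, 0.6, 0.4]
opening: 0.851
```

jog_arm --commands "0 0 0 0 0 0;0 0 0 0 0 0;0 0 0 0 0 0;0 0 0 0 0 0;0 0 0 0 0 0;0 0 0 0 0 0" --gripper 20 --grip_force 40

```text
time: 3.52
eef_pos: [0.407, 0.2147, 0.0033]
tcp_rot: [0.274, 0.962, 0.0, 0.001]
contact_force: [-0.4, 0.4, 6.1]
opening: 0.447
```

jog_arm --commands "0 0 0.03 0 0 0;0 0 0.08 0 0 0;0 0 0.12 0 0 0;0 0 0.12 0 0 0"

```text
time: 4.03
eef_pos: [0.4083, 0.215, 0.1255]
tcp_rot: [0.274, 0.962, 0.002, 0.003]
contact_force: [-0.3, 0.4, -2.2]
opening: 0.446
```

Run:
```python
from h import *
s=get_state();print(s["time"],s["eef_pos"],s["tcp_rot"],s["qpos"],s["opening"])
c=vision.read_camera("scene");cv2.imwrite("pics/s2.png",cv2.resize(c["frame"][180:360,120:360,::-1],None,fx=3,fy=3))
```

```text
4.025 [0.40825713 0.2149989  0.12547812] [0.27428886 0.96164045 0.00185831 0.00313145] [ 2.64288029e-01 -7.94341673e-02  2.18010630e+00 -5.56261224e-05
  1.03363799e+00 -7.50775988e-01] 0.44559504325375127
```

View pics/s2.png

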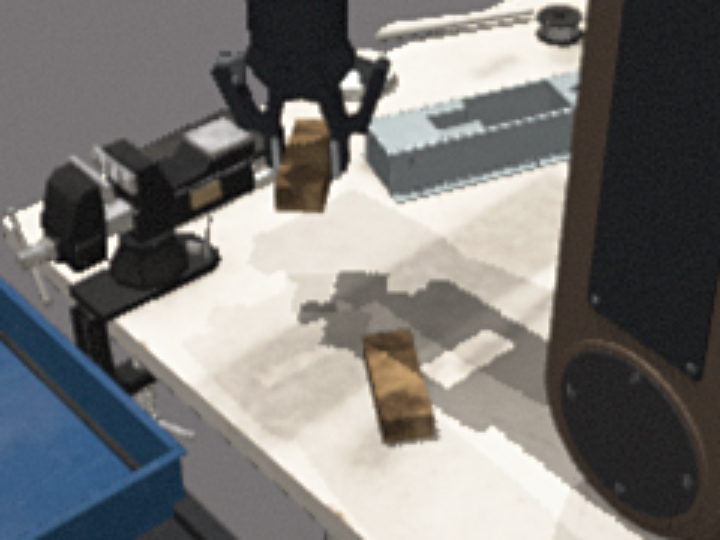

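jog_arm --commands "0.02 -0.025 0 0 0 -0.16;0.04 -0.05 0 0 0 -0.32;0.06 -0.075 0 0 0 -0.48;0.08 -0.1 0 0 0 -0.64;0.1 -0.124 0 0 0 -0.8;0.12 -0.149 0 0 0 -0.95;0.14 -0.174 0 0 0 -1.077;0.14 -0.174 0 0 0 -1.077;0.14 -0.174 0 0 0 -1.077;0.14 -0.174 0 0 0 -1.077"

```text
time: 5.32
eef_pos: [0.5448, 0.0413, 0.1212]
tcp_rot: [0.728, 0.685, -0.001, -0.001]
contact_force: [-0.7, -0.0, -1.3]
opening: 0.449
```

Run:
```python
from h import *
s=get_state();print(s["time"],s["eef_pos"],s["tcp_rot"],s["qpos"],s["opening"])
q=s["tcp_rot"];print(np.degrees(2*np.arctan2(q[1],q[0]))-90)
c=vision.read_camera("scene");cv2.imwrite("pics/s3.png",cv2.resize(c["frame"][130:310,180:420,::-1],None,fx=3,fy=3))
```

```text
5.325 [0.54481125 0.04125039 0.12117874] [ 7.28172310e-01  6.85393055e-01 -7.11641451e-04 -9.69836318e-04] [-1.10249233e-01  1.25372828e-01  1.97988293e+00  2.01855583e-04
  1.03873645e+00 -4.98435696e-02] 0.4487040927950019
-3.4668688239909784
```

View pics/s3.png

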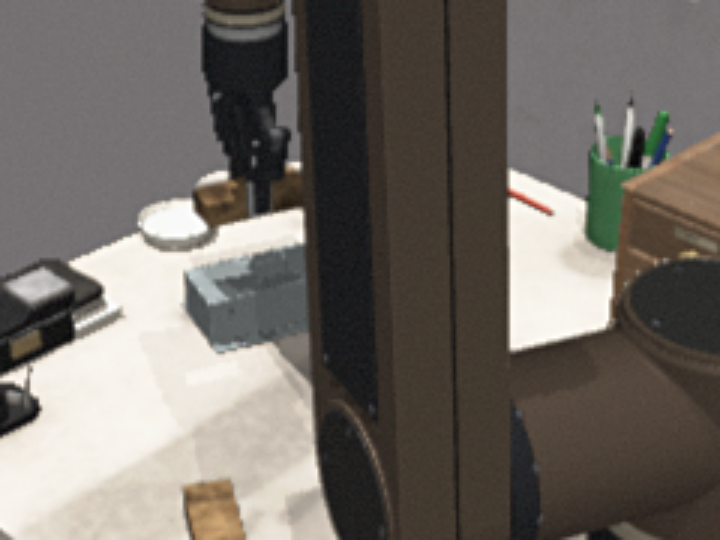

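jog_arm --commands "0.001 0 -0.03 0 0 0;0.001 0 -0.055 0 0 0;0.001 0 -0.064 0 0 0;0.001 0 -0.068 0 0 0;0.001 0 -0.068 0 0 0;0.001 0 -0.068 0 0 0"

```text
time: 6.12
eef_pos: [0.5479, 0.0404, 0.0554]
tcp_rot: [0.729, 0.685, 0.001, 0.001]
contact_force: [0.0, -0.4, -1.1]
opening: 0.444
```

jog_arm --commands "0 0 -0.002 0 0 0;0 0 -0.003 0 0 0;0 0 -0.004 0 0 0;0 0 -0.004 0 0 0"

```text
time: 6.62
eef_pos: [0.5471, 0.0404, 0.0503]
tcp_rot: [0.729, 0.685, 0.0, 0.0]
contact_force: [-0.2, 0.7, -0.7]
opening: 0.447
```

jog_arm --commands "0 0 -0.001 0 0 0;0 0 -0.002 0 0 0;0 0 -0.002 0 0 0"

```text
time: 7.0
eef_pos: [0.5472, 0.0404, 0.0503]
tcp_rot: [0.729, 0.685, -0.001, -0.0]
contact_force: [-5.8, 0.6, 10.4]
opening: 0.446
```

jog_arm --commands "0 0 0 0 0 0;0 0 0 0 0 0;0 0 0 0 0 0;0 0 0.03 0 0 0;0 0 0.08 0 0 0;0 0 0.1 0 0 0;0 0 0.1 0 0 0" --gripper 75

```text
time: 7.88
eef_pos: [0.5484, 0.0403, 0.1503]
tcp_rot: [0.729, 0.685, 0.001, 0.002]
contact_force: [-0.3, -0.4, 0.4]
opening: 0.75
```

jog_arm --commands "0.004 0.05 0 0 0 0.16;0.004 0.085 0 0 0 0.32;0.004 0.085 0 0 0 0.48;0.004 0.085 0 0 0 0.64;0.004 0.085 0 0 0 0.8;0.004 0.085 0 0 0 0.96;0.004 0.085 0 0 0 1.12;0.004 0.085 0 0 0 1.28;0.004 0.085 0 0 0 1.44;0.004 0.085 0 0 0 1.5708;0.004 0.085 0 0 0 1.5708;0.004 0.085 0 0 0 1.5708" --gripper 0

```text
time: 9.38
eef_pos: [0.5505, 0.1253, 0.1471]
tcp_rot: [0.032, 0.999, -0.0, -0.001]
contact_force: [-1.2, 0.0, -0.1]
opening: -0.002
```

Run:
```python
from h import *
s=get_state();print(s["time"],s["eef_pos"],s["tcp_rot"],s["qpos"],s["opening"])
q=s["tcp_rot"];print(np.degrees(2*np.arctan2(q[1],q[0]))-90)
c=vision.read_camera("top");cv2.imwrite("pics/t4.png",cv2.resize(c["frame"][130:270,200:400,::-1],None,fx=4,fy=4,interpolation=2))
P=pts(c);np.savez("t4.npz",P=P,f=c["frame"])
for r in cut_out("top","block_center"):
    m=r["pixels"]&(c["z_map"]>0);print(r["conf"],np.round(r["box"]),np.median(P[m],0))
    b=P[m];b=b[(b[:,2]>.06)&(b[:,2]<.085)]
    if len(b)>50: print(cv2.minAreaRect((b[:,:2]*1000).astype(np.float32)),np.median(b[:,2]))
c=vision.read_camera("scene");cv2.imwrite("pics/s4.png",cv2.resize(c["frame"][130:310,180:420,::-1],None,fx=3,fy=3))
```

```text
9.375 [0.55046596 0.12533751 0.14707841] [ 3.19582176e-02  9.99488686e-01 -6.60923652e-05 -1.01673394e-03] [ 4.41760873e-02  1.31187955e-01  1.92056152e+00  2.57764097e-05
  1.09188081e+00 -1.46270479e+00] -0.0022087615845234857
86.33723245906052
0.56 [274. 200.  39.  14.] [0.54419708 0.03655996 0.07069362]
((545.5610961914062, 38.44959259033203), (99.46744537353516, 38.97368621826172), 86.73136138916016) 0.07098216017444423
```

View pics/t4.png

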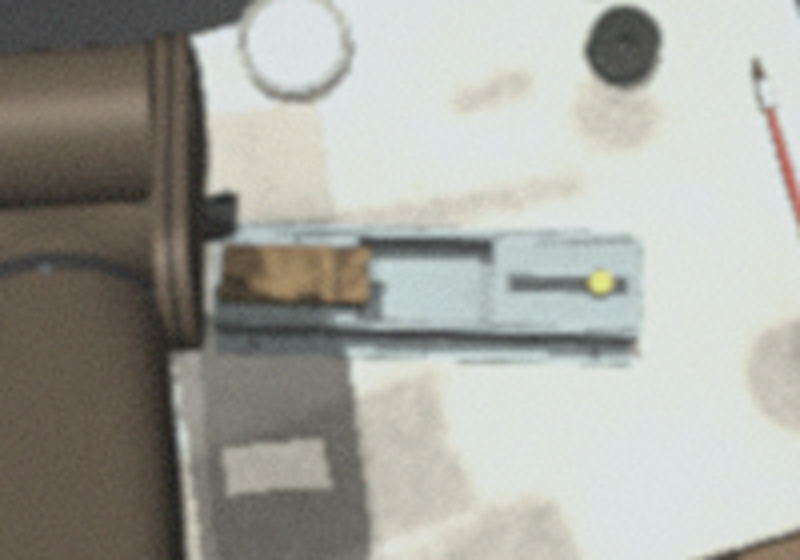

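View pics/s4.png

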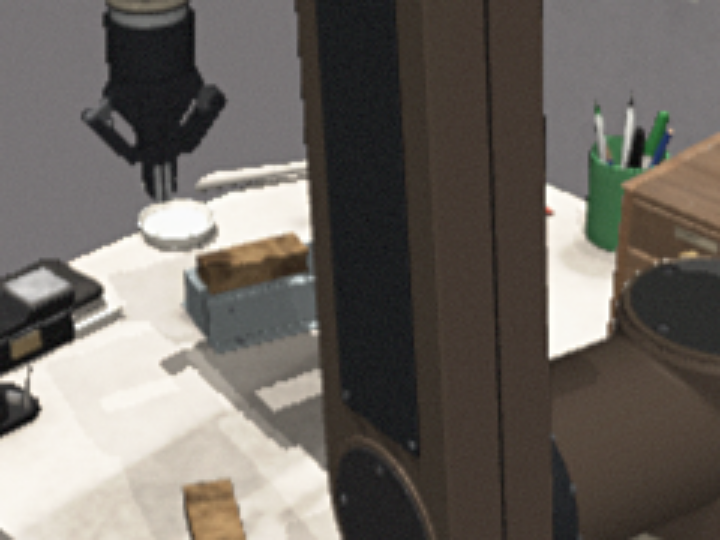

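jog_arm --commands "0 0 0 0 0 -0.16;0 0 0 0 0 -0.32;0 0 0 0 0 -0.48;0 0 0 0 0 -0.64;0 0 0 0 0 -0.8;0 0 0 0 0 -0.96;0 0 0 0 0 -1.12;0 0 0 0 0 -1.28;0 0 0 0 0 -1.44;0 0 0 0 0 -1.5708;0 0 -0.03 0 0 -1.5708;0 0 -0.06 0 0 -1.5708;0 0 -0.085 0 0 -1.5708;0 0 -0.095 0 0 -1.5708;0 0 -0.095 0 0 -1.5708;0 0 -0.095 0 0 -1.5708"

```text
time: 11.52
eef_pos: [0.5521, 0.1254, 0.0546]
tcp_rot: [0.729, 0.685, 0.001, 0.001]
contact_force: [0.2, -0.7, -0.4]
opening: 0.003
```

jog_arm --commands "-0.001 -0.015 -0.001 0 0 0;-0.0015 -0.025 -0.001 0 0 0;-0.002 -0.033 -0.001 0 0 0;-0.0025 -0.041 -0.001 0 0 0;-0.003 -0.049 -0.001 0 0 0;-0.0035 -0.057 -0.001 0 0 0;-0.004 -0.064 -0.001 0 0 0;-0.004 -0.064 -0.001 0 0 0"

```text
time: 12.52
eef_pos: [0.5469, 0.0607, 0.0521]
tcp_rot: [0.729, 0.685, -0.0, -0.0]
contact_force: [0.4, 0.0, 0.5]
opening: -0.0
```

Run:
```python
from h import *
for n in ("top","scene"):
    c=vision.read_camera(n);cv2.imwrite(f"pics/{n}5.png",cv2.resize(c["frame"][130:270,200:400,::-1],None,fx=4,fy=4,interpolation=2))
```

```text
(no output)
```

View pics/top5.png

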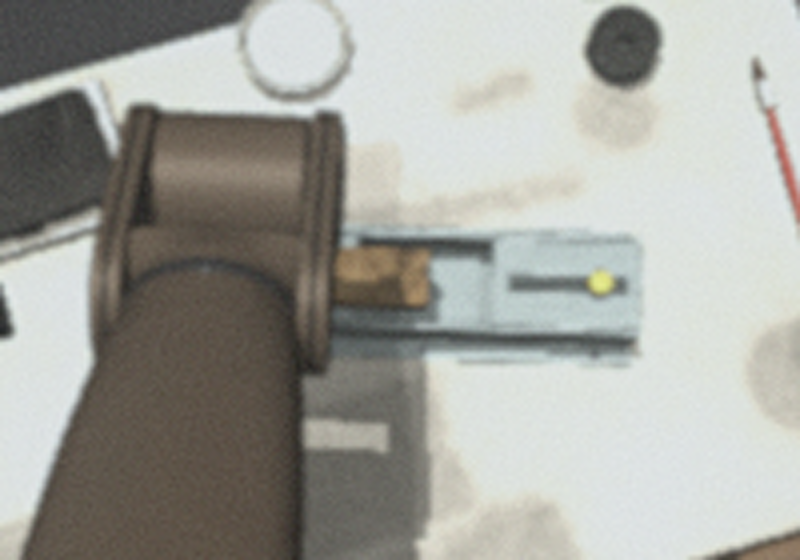

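View pics/scene5.png

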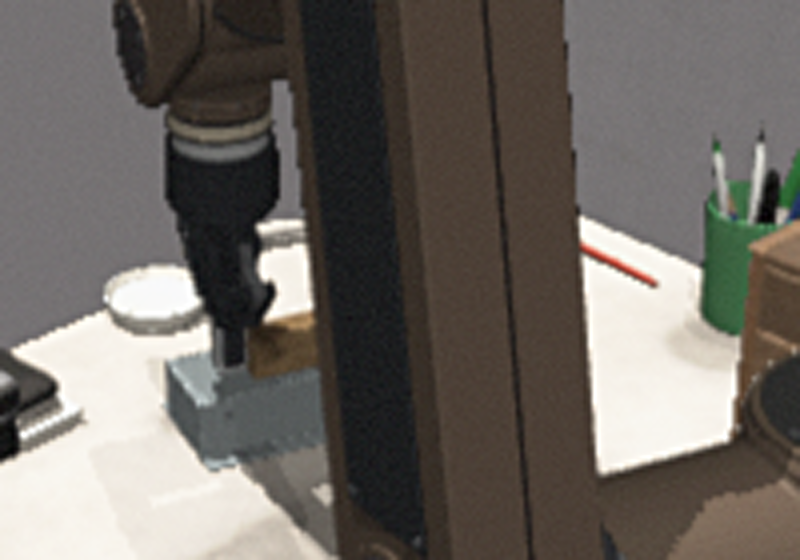

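jog_arm --commands "-0.0005 -0.008 0 0 0 0;-0.001 -0.016 0 0 0 0;-0.0015 -0.024 0 0 0 0;-0.002 -0.032 0 0 0 0;-0.0025 -0.04 0 0 0 0;-0.0025 -0.04 0 0 0 0"

```text
time: 13.38
eef_pos: [0.5445, 0.0207, 0.0522]
tcp_rot: [0.729, 0.685, -0.0, -0.0]
contact_force: [-0.2, -0.1, -0.4]
opening: 0.003
```

Run:
```python
from h import *
for n in ("top","scene"):
    c=vision.read_camera(n);cv2.imwrite(f"pics/{n}6.png",cv2.resize(c["frame"][130:270,200:400,::-1],None,fx=4,fy=4,interpolation=2))
```

```text
(no output)
```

View pics/top6.png

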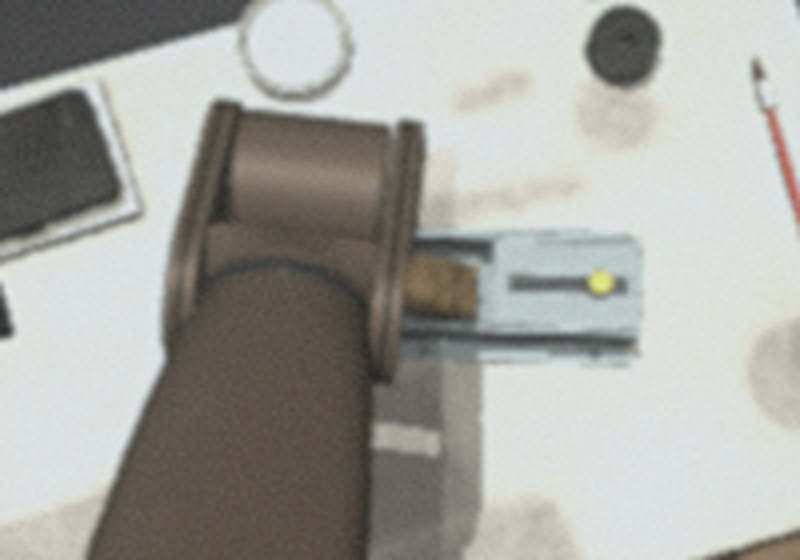

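View pics/scene6.png

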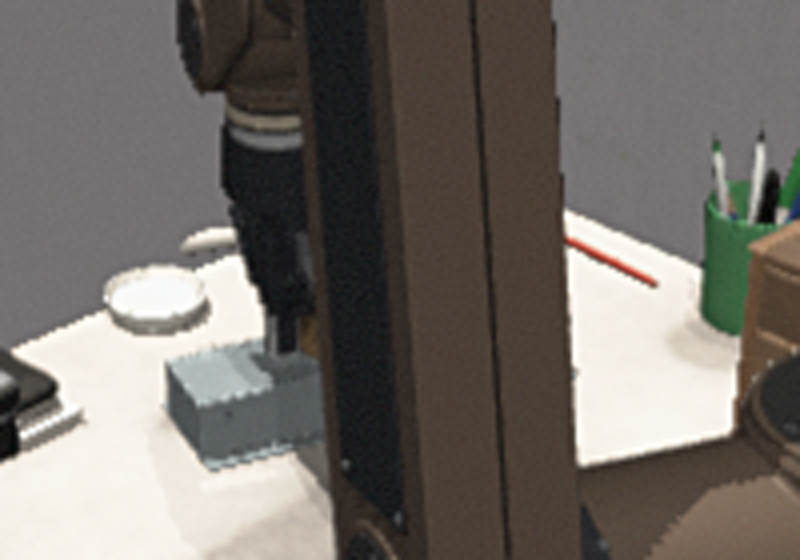

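jog_arm --commands "-0.0005 -0.006 0 0 0 0;-0.001 -0.012 0 0 0 0;-0.001 -0.018 0 0 0 0;-0.0015 -0.024 0 0 0 0;-0.0015 -0.025 0 0 0 0;-0.0015 -0.025 0 0 0 0"

```text
time: 14.22
eef_pos: [0.5431, -0.0038, 0.0523]
tcp_rot: [0.729, 0.685, -0.0, -0.0]
contact_force: [0.1, 0.4, -1.6]
opening: -0.001
```

Run:
```python
from h import *
for n in ("top",):
    c=vision.read_camera(n);cv2.imwrite(f"pics/{n}7.png",cv2.resize(c["frame"][130:270,200:400,::-1],None,fx=4,fy=4,interpolation=2))
```

```text
(no output)
```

View pics/top7.png

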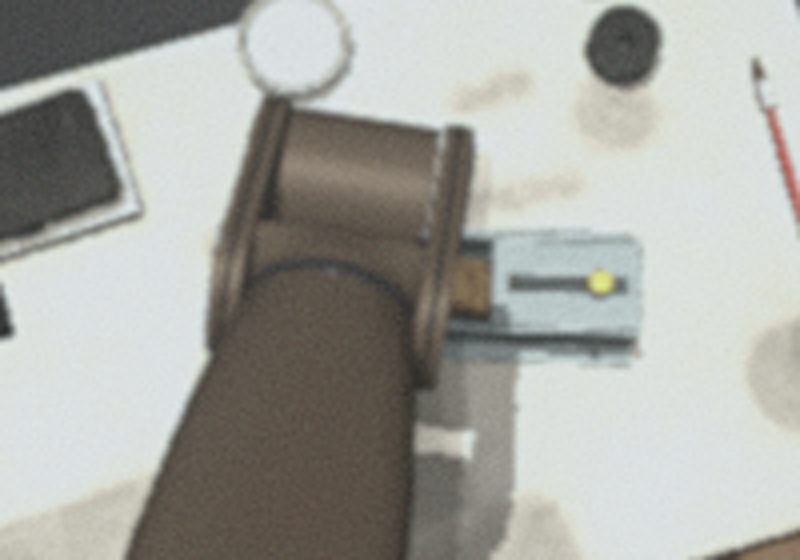

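Lead is under the cover's edge; withdraw upward and back, turning the jaws for the notch.

jog_arm --commands "0 0 0.04 0 0 0;0 0 0.09 0 0 0;0.005 0.05 0.1 0 0 0.16;0.008 0.1 0.1 0 0 0.32;0.01 0.13 0.1 0 0 0.48;0.01 0.13 0.1 0 0 0.64;0.01 0.13 0.1 0 0 0.8;0.01 0.13 0.1 0 0 0.96;0.01 0.13 0.1 0 0 1.12;0.01 0.13 0.1 0 0 1.28;0.01 0.13 0.1 0 0 1.44;0.01 0.13 0.1 0 0 1.5708;0.01 0.13 0.1 0 0 1.5708"

```text
time: 15.9
eef_pos: [0.553, 0.1265, 0.1523]
tcp_rot: [0.032, 1.0, -0.0, -0.0]
contact_force: [1.2, -0.3, -0.3]
opening: 0.002
```

Run:
```python
from h import *
s=get_state();q=s["tcp_rot"];print(s["eef_pos"],np.degrees(2*np.arctan2(q[1],q[0]))-90)
c=vision.read_camera("top");cv2.imwrite("pics/top8.png",cv2.resize(c["frame"][170:250,240:370,::-1],None,fx=6,fy=6,interpolation=2))
P=pts(c);u=np.array([-.0616,-.998]);v=np.array([.998,-.0616]);d=P[...,:2]-[.542,-.051]
X=d@u;Y=d@v
f=c["frame"].astype(int);br=(f[...,0]-f[...,2]>35)&(abs(X)<.1)&(abs(Y)<.03)&(P[...,2]<.09)
print(br.sum(),X[br].min(),X[br].max(),Y[br].min(),Y[br].max(),np.percentile(P[br][:,2],[5,25,50,75,95]))
m=br&(X<.05)
A=np.c_[X[m],Y[m],np.ones(m.sum())];print("plane",np.linalg.lstsq(A,P[m][:,2],rcond=None)[0])
h=(P[...,2]>.04)&(P[...,2]<.053)&(np.hypot(d[...,0],d[...,1])<.2);print("hutch",cv2.minAreaRect((P[h][:,:2]*1000).astype(np.float32)))
y=(f[...,0]>150)&(f[...,2]<f[...,0]*.65)&(X>.07)&(X<.15)&(abs(Y)<.02);print("knob",X[y].mean(),y.sum())
```

```text
[0.55300967 0.12647211 0.15231217] 86.38228410632843
335 -0.04486320429697683 0.041392294222252296 -0.023984955543972893 0.015184064771119148 [0.02377038 0.02597816 0.0272482  0.02844713 0.03058992]
plane [ 0.00155823 -0.00517494  0.02723841]
hutch ((542.3211669921875, -51.170989990234375), (292.1993713378906, 69.25212097167969), 86.4140625)
knob 0.1163710740108937 16
```

View pics/top8.png

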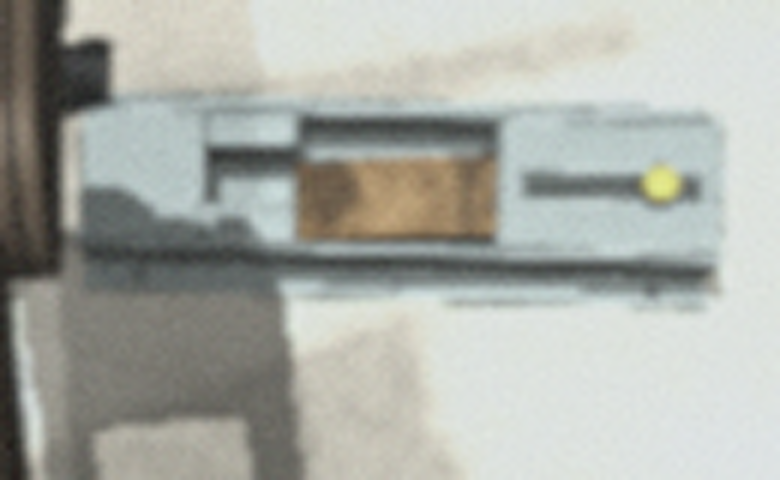

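Run:
```python
from h import *
th=np.radians(86.45);u=-np.array([np.cos(th),np.sin(th)]);v=np.array([-u[1],u[0]]);print(u,v)
for n in("top0","scene0"):
    P=np.load(n+".npz")["P"];d=P[...,:2]-[.5422,-.0511];X=d@u;Y=d@v
    for lo,hi in((-.086,-.052),(-.135,-.095),(-.04,.04),(.05,.14)):
        m=(X>lo)&(X<hi)&(abs(Y)<.045)
        hh=m&(P[...,2]>.042)
        ed=np.arange(-.042,.043,.003)
        a=np.histogram(Y[m],ed)[0];b=np.histogram(Y[hh],ed)[0]
        print(n,lo,' '.join(f"{int(1000*e)}:{p}/{q}" for e,p,q in zip(ed,b,a)))
```

```text
[-0.06191955 -0.99808114] [ 0.99808114 -0.06191955]
top0 -0.086 -42:0/13 -39:0/11 -36:12/49 -32:12/13 -29:13/14 -26:13/13 -23:13/13 -20:14/14 -17:12/12 -14:12/12 -11:0/0 -8:0/0 -5:0/11 -2:0/10 0:0/15 3:0/12 6:0/10 9:0/14 12:6/48 15:14/14 18:11/11 21:12/12 24:15/15 27:11/11 30:13/13 33:6/7 36:0/0 39:0/0
top0 -0.135 -42:0/15 -39:0/15 -36:7/49 -32:14/14 -29:19/19 -26:19/19 -23:17/17 -20:16/16 -17:15/15 -14:15/15 -11:15/15 -8:14/14 -5:17/17 -2:14/14 0:14/14 3:17/17 6:16/16 9:19/19 12:14/14 15:15/15 18:15/15 21:15/15 24:15/15 27:15/15 30:15/15 33:4/4 36:0/0 39:0/0
top0 -0.04 -42:0/29 -39:0/29 -36:20/105 -32:32/32 -29:0/0 -26:0/0 -23:0/14 -20:0/32 -17:0/26 -14:0/31 -11:0/28 -8:0/28 -5:0/34 -2:0/27 0:0/31 3:0/29 6:0/31 9:0/31 12:0/30 15:0/27 18:0/29 21:0/27 24:0/29 27:4/56 30:33/101 33:12/12 36:0/0 39:0/0
top0 0.05 -42:0/34 -39:0/33 -36:14/117 -32:35/36 -29:36/36 -26:39/39 -23:35/35 -20:39/39 -17:34/34 -14:35/36 -11:38/39 -8:38/38 -5:13/13 -2:12/12 0:13/14 3:13/36 6:35/57 9:36/61 12:36/55 15:32/34 18:34/35 21:38/38 24:36/36 27:34/34 30:35/36 33:12/12 36:0/0 39:0/0
scene0 -0.086 -42:0/9 -39:
[... 235 characters left out ...]
36:8/47 -32:16/90 -29:13/57 -26:6/12 -23:11/13 -20:7/7 -17:9/9 -14:9/9 -11:9/9 -8:4/4 -5:10/10 -2:12/12 0:7/7 3:11/11 6:6/6 9:4/4 12:8/8 15:8/8 18:8/8 21:7/7 24:7/7 27:11/11 30:10/10 33:3/3 36:0/0 39:1/1
scene0 -0.04 -42:0/15 -39:2/19 -36:16/101 -32:33/176 -29:13/79 -26:4/12 -23:0/0 -20:0/0 -17:0/0 -14:0/0 -11:0/0 -8:0/0 -5:0/0 -2:0/0 0:0/0 3:0/0 6:0/0 9:0/0 12:0/0 15:0/0 18:0/0 21:0/0 24:1/5 27:6/41 30:32/128 33:20/95 36:4/27 39:1/1
scene0 0.05 -42:0/23 -39:5/29 -36:13/81 -32:29/186 -29:27/93 -26:21/35 -23:12/12 -20:23/23 -17:12/12 -14:13/13 -11:15/15 -8:17/17 -5:17/17 -2:12/12 0:9/9 3:11/11 6:19/19 9:12/13 12:19/19 15:10/10 18:11/13 21:9/10 24:13/14 27:15/19 30:14/37 33:11/28 36:7/8 39:0/2
```

jog_arm --commands "-0.003 -0.05 0 0 0 0;-0.0066 -0.109 0 0 0 0;-0.0066 -0.109 0 0 0 0;-0.0066 -0.109 -0.04 0 0 0;-0.0066 -0.109 -0.08 0 0 0;-0.0066 -0.109 -0.095 0 0 0;-0.0066 -0.109 -0.095 0 0 0;-0.0066 -0.109 -0.095 0 0 0"

```text
time: 16.95
eef_pos: [0.5479, 0.0175, 0.0591]
tcp_rot: [0.031, 1.0, -0.0, 0.002]
contact_force: [1.1, -0.0, 0.7]
opening: 0.001
```

Run:
```python
from h import *
s=get_state();print(s["eef_pos"],s["tcp_rot"],s["contact_force"])
for n in ("top","scene"):
    c=vision.read_camera(n);cv2.imwrite(f"pics/{n}9.png",cv2.resize(c["frame"][130:270,200:400,::-1],None,fx=4,fy=4,interpolation=2))
```

```text
[0.54792243 0.01750409 0.05905791] [ 3.09161009e-02  9.99520770e-01 -1.76255339e-04  1.54718072e-03] [ 1.07668793 -0.01824774  0.65687642]
```

View pics/scene9.png

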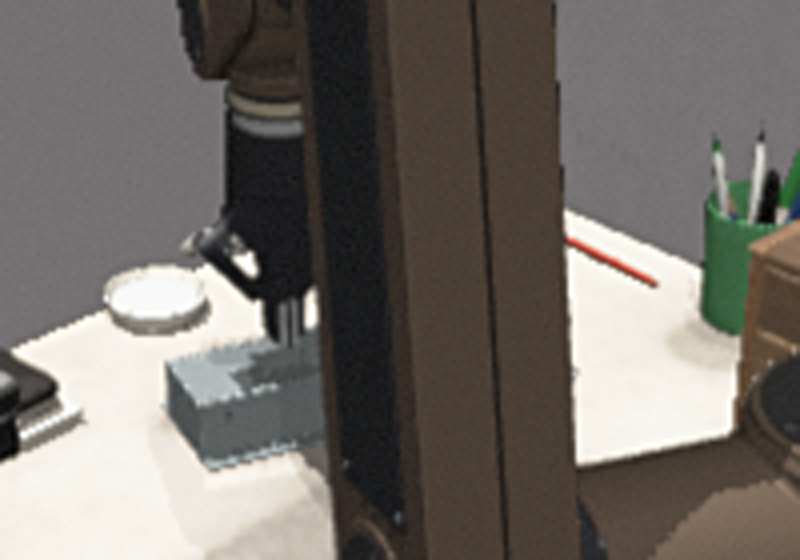

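jog_arm --commands "-0.001 0 -0.006 0 0 0;-0.001 0 -0.011 0 0 0;-0.001 0 -0.015 0 0 0;-0.001 0 -0.018 0 0 0;-0.001 0 -0.018 0 0 0"

```text
time: 17.68
eef_pos: [0.5453, 0.0174, 0.0389]
tcp_rot: [0.031, 1.0, 0.0, -0.0]
contact_force: [-0.1, 0.5, 0.5]
opening: -0.001
```

jog_arm --commands "0.001 0 -0.006 0 0 0;0.001 0 -0.013 0 0 0;0.001 0 -0.02 0 0 0;0.001 0 -0.025 0 0 0;0.001 0 -0.026 0 0 0;0.001 0 -0.026 0 0 0"

```text
time: 18.42
eef_pos: [0.5465, 0.0174, 0.0133]
tcp_rot: [0.031, 1.0, -0.0, -0.0]
contact_force: [0.1, 0.4, -0.3]
opening: 0.004
```

jog_arm --commands "-0.0003 -0.005 0 0 0 0;-0.0006 -0.01 0 0 0 0;-0.0009 -0.015 0 0 0 0;-0.0012 -0.02 0 0 0 0;-0.0015 -0.025 0 0 0 0;-0.0019 -0.03 0 0 0 0;-0.0022 -0.035 0 0 0 0;-0.0025 -0.04 0 0 0 0;-0.0028 -0.045 0 0 0 0;-0.0031 -0.05 0 0 0 0;-0.0031 -0.05 0 0 0 0"

```text
time: 19.8
eef_pos: [0.5433, -0.0331, 0.0132]
tcp_rot: [0.031, 1.0, -0.0, -0.0]
contact_force: [0.6, 0.2, 0.4]
opening: -0.001
```

Run:
```python
from h import *
s=get_state();print(s["eef_pos"],s["tcp_rot"],s["contact_force"])
c=vision.read_camera("top");cv2.imwrite("pics/top10.png",cv2.resize(c["frame"][170:250,240:370,::-1],None,fx=6,fy=6,interpolation=2))
```

```text
[ 0.54326759 -0.0331231   0.01321036] [ 3.11423527e-02  9.99514936e-01 -1.81170274e-04 -1.16715873e-04] [0.63432617 0.18940908 0.35336543]
```

View pics/top10.png

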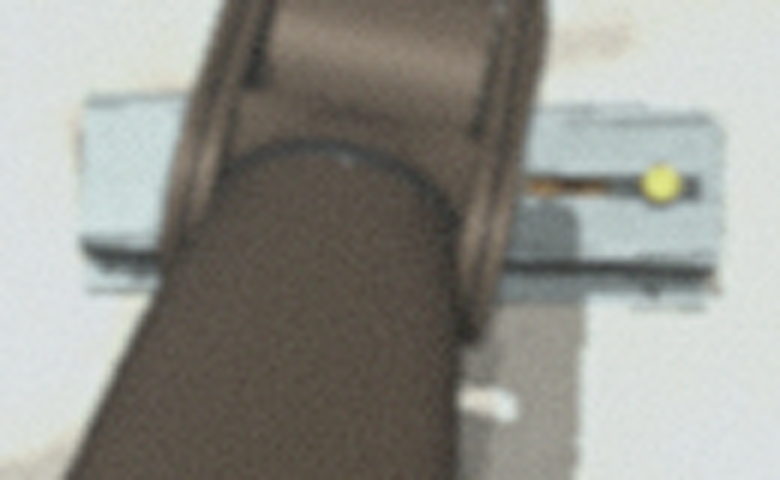

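jog_arm --commands "-0.0002 -0.003 0 0 0 0;-0.0004 -0.006 0 0 0 0;-0.0005 -0.009 0 0 0 0;-0.0006 -0.01 0 0 0 0;-0.0006 -0.01 0 0 0 0"

```text
time: 20.48
eef_pos: [0.5428, -0.0428, 0.0134]
tcp_rot: [0.031, 1.0, -0.0, 0.0]
contact_force: [0.3, -0.6, -0.2]
opening: -0.002
```

Run:
```python
from h import *
s=get_state();print(s["eef_pos"],s["contact_force"])
c=vision.read_camera("top");cv2.imwrite("pics/top11.png",cv2.resize(c["frame"][180:230,320:370,::-1],None,fx=12,fy=12,interpolation=2))
```

```text
[ 0.54279716 -0.04278499  0.01335636] [ 0.26152898 -0.57598354 -0.22635003]
```

View pics/top11.png

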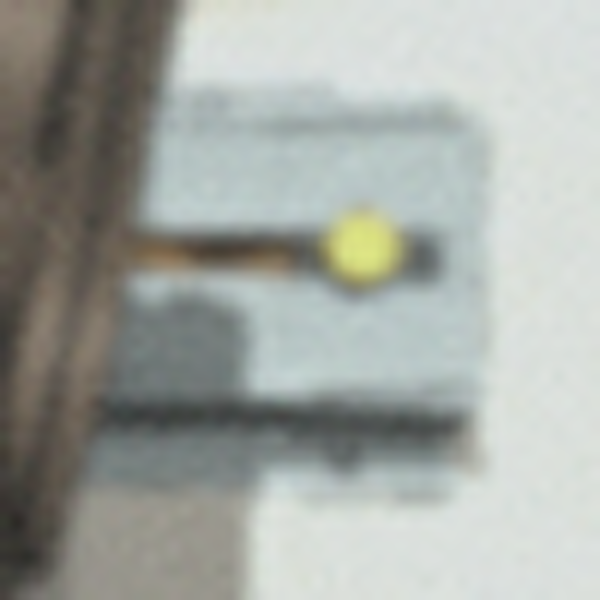

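jog_arm --commands "-0.0001 -0.002 0 0 0 0;-0.0002 -0.0035 0 0 0 0;-0.0002 -0.004 0 0 0 0;-0.0002 -0.004 0 0 0 0"

```text
time: 21.02
eef_pos: [0.5426, -0.0467, 0.0134]
tcp_rot: [0.031, 1.0, -0.0, 0.0]
contact_force: [-0.3, -0.6, 0.3]
opening: -0.001
```

jog_arm --commands "0 -0.001 0 0 0 0;0 -0.001 0 0 0 0"

```text
time: 21.28
eef_pos: [0.5426, -0.0477, 0.0133]
tcp_rot: [0.031, 1.0, -0.0, 0.0]
contact_force: [0.6, 1.5, 0.8]
opening: 0.001
```

jog_arm --commands "0 -0.001 0 0 0 0;0 -0.001 0 0 0 0"

```text
time: 21.52
eef_pos: [0.5426, -0.0487, 0.0133]
tcp_rot: [0.031, 1.0, -0.0, 0.0]
contact_force: [0.6, 1.0, 0.4]
opening: 0.003
```

jog_arm --commands "0 -0.001 0 0 0 0;0 -0.001 0 0 0 0"

```text
time: 21.78
eef_pos: [0.5426, -0.0497, 0.0133]
tcp_rot: [0.031, 1.0, -0.0, 0.0]
contact_force: [0.3, 1.0, 1.2]
opening: 0.003
```

Run:
```python
from h import *
for i in range(4):
    c=vision.read_camera("top"); print(get_state()["contact_force"])
cv2.imwrite("pics/top12.png",cv2.resize(c["frame"][180:230,320:370,::-1],None,fx=12,fy=12,interpolation=2))
```

```text
[-0.38036686  0.54866578 -1.02813194]
[ 0.19085066 -0.25629365  0.13455483]
[-0.66330731  0.82559483  0.28469093]
[0.6259804  0.80810972 0.6258989 ]
```

View pics/top12.png

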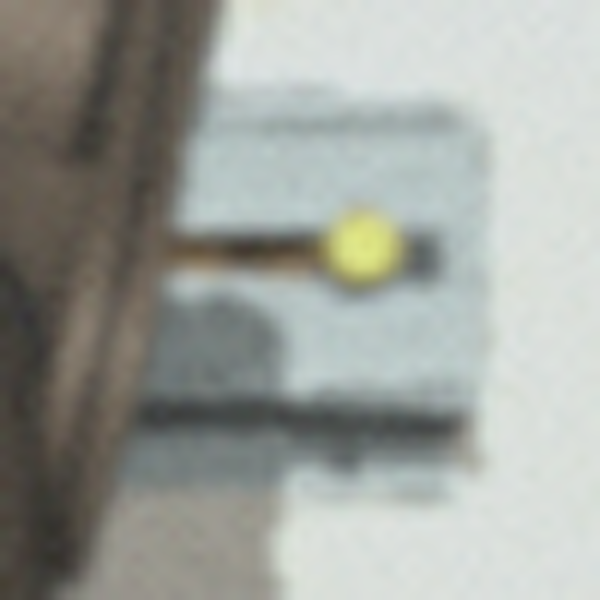

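jog_arm --commands "0 -0.001 0 0 0 0;0 -0.001 0 0 0 0"

```text
time: 22.22
eef_pos: [0.5425, -0.0502, 0.0133]
tcp_rot: [0.031, 1.0, 0.0, -0.0]
contact_force: [0.5, 2.0, 1.3]
opening: -0.003
```

jog_arm --commands "0 -0.001 0 0 0 0;0 -0.001 0 0 0 0"

```text
time: 22.48
eef_pos: [0.5425, -0.0503, 0.0133]
tcp_rot: [0.031, 1.0, 0.001, -0.0]
contact_force: [0.6, 6.8, 1.3]
opening: -0.001
```

Force rose to 6.8 N and the tool stalled at y ≈ -0.050, so the block has met the stop. Back off and lift.

jog_arm --commands "0 0.004 0 0 0 0;0.001 0.012 0 0 0 0;0.001 0.012 0 0 0 0;0.001 0.012 0.05 0 0 0;0.001 0.012 0.1 0 0 0;0.001 0.05 0.13 0 0 0;0.01 0.1 0.13 0 0 0;0.01 0.15 0.13 0 0 0;0.01 0.2 0.13 0 0 0;0.01 0.2 0.13 0 0 0"

```text
time: 23.72
eef_pos: [0.5521, 0.151, 0.1433]
tcp_rot: [0.029, 1.0, -0.0, 0.0]
contact_force: [-0.0, -0.5, -0.9]
opening: 0.001
```

Run:
```python
from h import *
s=get_state();print(s["time"],s["eef_pos"])
c=vision.read_camera("top");cv2.imwrite("pics/top13.png",cv2.resize(c["frame"][170:250,240:370,::-1],None,fx=6,fy=6,interpolation=2))
th=np.radians(86.45);u=-np.array([np.cos(th),np.sin(th)]);v=np.array([-u[1],u[0]])
def an(P,f):
    d=P[...,:2]-[.5422,-.0511];X=d@u;Y=d@v;f=f.astype(int)
    y=(f[...,0]>150)&(f[...,2]<f[...,0]*.65)&(X>.07)&(X<.15)&(abs(Y)<.02)
    yy,xx=np.nonzero(y);print("knob X",X[y].mean(),"px",xx.mean(),y.sum())
    return X,Y
d0=np.load("top0.npz");an(d0["P"],d0["f"])
P=pts(c);X,Y=an(P,c["frame"]);f=c["frame"].astype(int)
br=(f[...,0]-f[...,2]>35)&(X<.046)&(X>-.1)&(abs(Y)<.03)
print(br.sum(),X[br].min(),Y[br].min(),Y[br].max(),np.median(P[br][:,2]))
print("plane",np.linalg.lstsq(np.c_[X[br],Y[br],np.ones(br.sum())],P[br][:,2],rcond=None)[0])
for q in("spool","dish"):
    for r in cut_out("top",q)[:2]: m=r["pixels"];print(q,r["conf"],np.median(P[m],0))
```

```text
23.725 [0.5521394  0.15100353 0.14325612]
knob X 0.11590447849274339 px 349.8235294117647 17
knob X 0.11544433183309365 px 349.72222222222223 18
46 0.016063831067159022 -0.024624550587612724 0.007293155396449476 0.02752358625874982
plane [ 0.02685346 -0.0144217   0.02622582]
spool 0.84 [ 0.7147267  -0.19788738  0.02407841]
dish 0.7 [0.73060359 0.03731627 0.00937539]
```

View pics/top13.png

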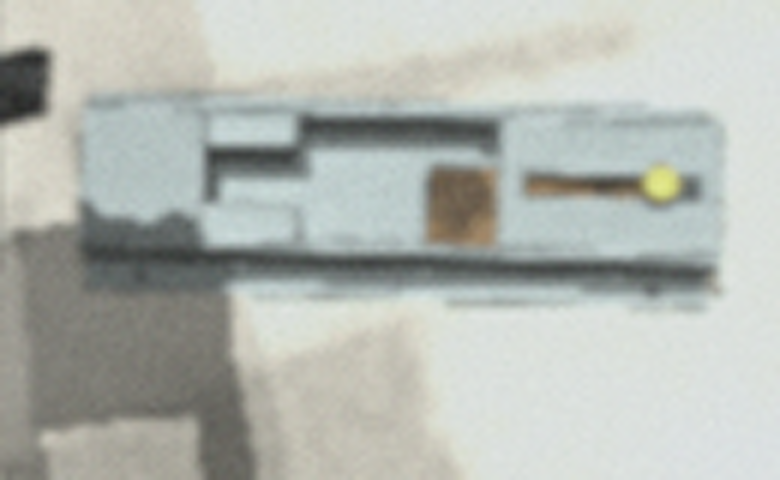

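```bash
python3 -c "
from h import *
ctrl.sign_off()"
```

```text
the job is handed in; nothing more can be done
```

The soldering block is in the hutch, lying flat under the cover with its leading end against the back stop. I handed the job in at about 24 s of the 56 s; sign-off gave no verdict.

I chose the farther of the two identical bricks, about 0.46 m from the base against 0.34 m. I set it lengthwise on the deck and pushed it over the edge with the shut fingers. It tipped in and dropped flat. I turned the jaws and pushed its tail from the thumb notch in small steps. The reaction force rose to about 7 N and the tool stalled, which is below the stop's 9 N hold. Then I backed off and lifted clear.

Last checks:
- **Block height:** its top is about 27 mm above the bench, which fits lying flat on the 3 mm floor.
- **Block position:** the tail is at about x = +15 mm of the hutch. It lies about 5 to 9 mm off the middle line by rough estimate, and looks straight in the picture.
- **Stop:** the brass knob moved less than 0.5 mm between the first and last pictures.
- **Spool and dish:** both are where they were, to about 1–2 mm.
- **Limits of these checks:** the stop's face can't be seen, so contact rests on the force rise and the view through the slot. The slight tilt in the last surface fit came from only 46 pixels; the larger fit before the final slide was level.

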